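# Zero the sizing caliper on the sample heel

## Robot

A 7-joint arm with a two-finger parallel gripper is mounted at the origin on the work surface. World frame = base frame: x ahead of the robot, y to its left, z up, the work surface at z = 0. Lengths are in m, angles in rad, forces in N, time in s.
With the tool pointing down it reaches from about 0.425 to 0.95 m from the base axis. Payload 4.7 kg.
Tool frame: the origin (TCP) lies on the centre line of the jaws, within the pads' length; the fingertips stand 22 mm ahead of it and the grasp point (between the pads) lies 3 mm ahead of it; z points along the fingers, y is the line along which they close (so a half turn about z gives the same grasp; the last joint's range is limited). The gripper opens to 85 mm and grips with 20 to 120 N. Pads are 22 mm wide; open, the fingers measure 114 mm over their backs; the gripper's body (76 mm by 85 mm) begins 54 mm behind the grasp point. The pads swing forward as they close: fully open they stand 13 mm farther back than shut.
Start: joints at [-1.28, 0.469, -0.049, 1.532, 0.024, 1.141, -0.082], TCP at [0.212, 0.641, 0.215] pointing down, gripper open.
Joint ranges: [-2.59, 2.59], [-0.33, 1.99], [-1.39, 1.29], [0.1, 2.45], [-1.04, 4.18], [0.21, 1.99], [-2.66, 2.66]. Speed limits (rad/s): [2.57, 2.57, 3.14, 3.14, 3.14, 3.14, 3.14].

## Interface

Orientations are given as a unit quaternion [x, y, z, w].
In Python, from bench import get_obs, capture, camera_info, job_done gives the robot as it stands. The module is installed in compiled form; this text tells all that it offers.
- The arm moves only by the tool step_arm, never from a script. Its argument "targets" is a list of rows, each a list of 3 entries, a list of its own where there are three numbers: the shift along the tool's x, y, z normalised to -1 to 1, where 1 is 40 mm, then the turn, a rotation vector about the tool's x, y, z normalised to -1 to 1, where 1 is 0.12 rad, then the opening, from 0 (shut) to 1 (fully open). In form: [[[tx, ty, tz], [ax, ay, az], hand], ...]. A call has 1 to 12 rows; each row shifts and turns the commanded pose from where the row before left it, along the tool's axes as they then stand; what a row does not reach is not made up. A row lasts 1/12 s, in which the tool goes at most 41.7 mm and 7.16 degrees, less where a joint would pass 70% of its speed; a pose out of reach is approached as far as the arm can. A call with a number of a shift or a turn outside -1 to 1 is refused whole. A call with a gripper value outside its range is refused whole. The fingers move at their own pace and stop on an object; "grip_force" is the grip in N (left out, the last holds). Time passes only in rows, so rows that do not move let the fingers close. It gives the time, the measured TCP pose, the force, the opening and the grip force at its end, in the units of the state.
- get_obs(): the state, without advancing time (a new reading comes with each control period).
- capture(name): name is "scene" or "top" or "wrist"; returns the picture (384x512x3 uint8, red, green, blue); there is no depth.
- camera_info(name): a dict with "fov_y" (degrees; the focal length in pixels is half the picture's height over the tangent of half this angle, whatever the lens; pixels are square), "cx", "cy" (the principal point, pixels), "position" and "rotation" of the camera in the world; the wrist camera has in their place "hand_eye" (4x4, takes a point from camera to tool coordinates, whose origin is the TCP and whose axes are the flange's). Camera axes: x right, y down, z forward; pixel columns grow to the right and rows downward; lengths in m; the calibration is good to about 2 mm. A picture is of the moment at which its call begins: read the wrist's pose just before it. camera_info takes no time and is no camera call.
- job_done(): hands the job in; it is judged then, once.
The state is a dict: "time_s": time; "joint_pos": joint angles; "qvel": joint speeds; "tau": joint torques, N m; "position": TCP position; "tcp_rot": TCP orientation; "ft_force": force on the tool from outside, world axes, zero at the start; "torque": the same for the moment, N m; "grip_width": finger opening in m; "gripper_force": force on a finger pad.
Only numpy, scipy, OpenCV 4.12 (cv2) and the standard library are available. Lean on these libraries where they do the work, as an engineer would, in place of code of your own. Each camera call takes 0.05 s, during which the arm holds its last target. There are 200 camera calls.

## Task

Lay the tan stacked-leather heel flat on the steel bed of the sizing caliper, lengthwise between the sliding jaw and the dial head's plunger, then gently slide the jaw shut on it until the dial needle has swung at least 30 degrees (never as far as 120 degrees) and let go of the jaw, which stays put and keeps the heel clamped. Then turn the dial's bezel until its red zero mark stands right at the needle tip, and leave it so, with the heel still clamped. Leave the black rubber heel, the tape roll and the hammer where they are.

Things in the scene. Friction and masses are not known exactly. Their poses are not given: they have to be found in the camera images.
- gauge: bed of the sizing caliper, fixed to the bench: green plate 90 x 380 x 12 mm with a polished steel strip 70 mm wide on it, whose top (where the heel is to lie) is 20 mm above the bench. Origin: centre of its underside; y runs along its length from the jaw end to the dial-head end, z up. Its place and yaw vary.
- jaw: aluminium sliding jaw on the bed: carriage 80 mm wide (x), 46 mm long (y, reaching 0 to -46 mm behind the face), top 63.5 mm above the bench. Origin: centre of its flat working face, 41.5 mm above the bench. Axes as the bed's. It slides only along the bed's y, 110 mm from its rearmost place, against a steady drag of about 8 N, and stays where left.
- jaw_grip (a point): centre of the upper part of the red fin on top of the jaw, the grip for sliding it: fin 34 mm wide (x), 14 mm thick (y), standing from 63.5 mm to about 99.5 mm above the bench; this point is 84.5 mm above the bench and 23 mm behind the working face.
- dial_head: grey dial head clamped on the far end of the bed (its place along the bed varies by 20 mm): housing 78 mm (x) x 76 mm (y) x 60 mm high, top 80 mm above the bench. Origin: centre of its underside, 20 mm above the bench, on the dial's vertical axis. Axes as the bed's.
- plunger: spring-loaded steel plunger, flat round tip 28 mm across, sticking out of the dial head towards the jaw. Origin: centre of its tip face, 42 mm above the bench, free tip 56 mm from the dial axis. It yields along +y against a spring of about 4 N per mm, 5 mm at most.
- needle (a joint): dial needle, rad clockwise seen from above: 0 with the plunger free, 0.5 rad for each mm that the plunger is pushed in (so about 0.125 rad per N of clamping force).
- needle_tip (a point): tip of the black dial needle, 23 mm from the dial axis, 110 mm above the bench; at needle 0 it points to the bed's -x side.
- bezel (a joint): the dial's bezel, rad clockwise seen from above, turns either way to 3.1 rad, with light friction of about 0.04 N m; at 0 its zero mark points to the bed's -x side, where the needle points when free.
- zero_mark (a point): red zero mark on the bezel's white face, 23 mm from the dial axis, 110 mm above the bench. The bezel is a knurled disc 60 mm across and 22 mm high, its underside 86 mm and its top 108 mm above the bench; grip it across its rim from above at any yaw. The white face and the mark turn with it.
- heel: tan and brown striped stacked-leather shoe heel, the sample: D-shaped, 50 mm wide (x), about 80 mm long (y; hand trimmed, so uncertain by some mm), 40 mm high, about 0.14 kg. Flat face at local -y, half-round end at +y. Origin: centre of its underside. It may lie either way round between jaw and plunger.
- rubber_heel: black rubber heel, D-shaped, 60 x 75 x 24 mm, lying on the bench; leave it alone. Origin: centre of its underside.
- tape_roll: roll of tan tape, 90 mm across, 25 mm high, lying flat on the bench; leave it alone. Origin: centre of its underside.
- hammer: hammer lying on the bench beyond the caliper; leave it alone. Origin: about the middle of its length.
There are look-alikes about, which are no part of the job. Several things have the shape of the heel; the one meant has the colours described above.

How it is judged:
By the outcome, as a careful person would: the job done as asked, in the order asked, and still so for the second after the job is handed in, with the robot touching nothing.
It also fails if it takes over 72 s, if anything falls off the work surface, if the arm or the gripper's body presses on something with over 40 N, if the wrist force passes 120 N, or if a joint passes its speed limit or range.

## Working session

There is one attempt and no reset: what is moved stays moved. The work goes in short steps, Python scripts to look and compute and a tool call to move; the robot and the scene stay as the last step left them, time stands still between calls to the robot, and variables do not carry over. Pictures are saved under pics/ and viewed, at most 10 in all, crops included, and the job is handed in when it is done.

Besides the shell and the picture viewer there is one more tool, called after ">>>" as name([rows], argument=value, ...), one row to a line, values as JSON. step_arm: Moves the arm, as the interface text tells. Its arguments: {"type":"object","properties":{"targets":{"type":"array","items":{"type":"array"}},"grip_force":{"type":"number"}},"required":["targets"]}

```bash
mkdir -p pics; python3 - <<'E'
from bench import *
import cv2,numpy as np
o=get_obs()
for k,v in o.items(): print(k,np.round(v,4))
for n in ["scene","top","wrist"]:
    im=capture(n); cv2.imwrite(f"pics/{n}0.png",im[...,::-1])
    print(n,camera_info(n))
E
```

```text
time_s 0.0
joint_pos [-1.2799  0.4695 -0.0486  1.5337  0.0241  1.141  -0.0823]
qvel [-0.0002  0.0022 -0.0008  0.0002 -0.001   0.0012  0.0014]
tau [ 0.00000e+00 -5.10299e+01 -4.65000e-02 -2.37711e+01  1.07000e-02
  7.40000e-03  0.00000e+00]
position [0.212  0.6402 0.2137]
tcp_rot [ 1.592e-01  9.872e-01 -1.000e-03 -1.000e-04]
ft_force [-0.0705  0.1149 -0.1522]
torque [ 0.007   0.0263 -0.026 ]
gripper_force 0.0
grip_width 0.0854
scene {'fov_y': 57.764200473333254, 'cx': 258.5143442117035, 'cy': 191.93572766094798, 'position': array([ 1.28630641, -0.18275611,  0.81608328]), 'rotation': array([ 0.7200541 ,  0.56843533, -0.25155445, -0.30842134])}
top {'fov_y': 48.30811565861011, 'cx': 253.99943173111976, 'cy': 200.90542977226022, 'position': array([ 0.37216679, -0.01526166,  1.24564076]), 'rotation': array([ 0.71415687, -0.69488494,  0.06439636, -0.05447928])}
wrist {'fov_y': 61.12331779636989, 'cx': 252.37888029842094, 'cy': 186.06756663490134, 'hand_eye': array([[ 3.73483148e-05, -9.51677037e-01, -3.07100661e-01,
         7.83300794e-02],
       [ 9.99999556e-01, -2.53632873e-04,  9.07601038e-04,
        -7.12104445e-04],
       [-9.41633889e-04, -3.07100559e-01,  9.51676605e-01,
        -1.58962123e-01],
       [ 0.00000000e+00,  0.00000000e+00,  0.00000000e+00,
         1.00000000e+00]])}
```

View pics/top0.png

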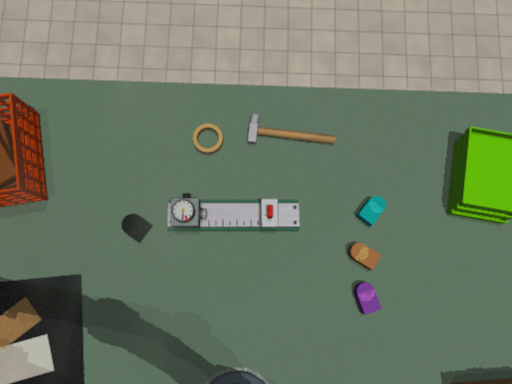

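View pics/scene0.png

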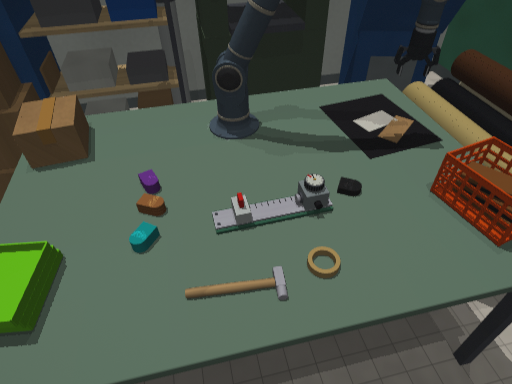

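The top view shows the tan/brown heel at about (365,255), between the teal and purple ones. The caliper runs from the dial at (183,211) to the jaw fin at (270,211). The tape is at (208,138), the rubber heel at (137,227) and the hammer at (290,133). The scene view agrees.

```bash
cat > h.py <<'E'
from bench import *
import cv2,numpy as np
from scipy.spatial.transform import Rotation as R
def tool():
    o=get_obs(); T=np.eye(4); T[:3,:3]=R.from_quat(o["tcp_rot"]).as_matrix(); T[:3,3]=o["position"]; return T
def cam(n,T=None):
    c=camera_info(n); f=192/np.tan(np.radians(c["fov_y"])/2)
    if n=="wrist": M=(tool() if T is None else T)@c["hand_eye"]
    else:
        M=np.eye(4); M[:3,:3]=R.from_quat(c["rotation"]).as_matrix() if np.size(c["rotation"])==4 else c["rotation"]; M[:3,3]=c["position"]
    return M,f,c["cx"],c["cy"]
def pt(C,uv,z):
    M,f,cx,cy=C; uv=np.atleast_2d(uv).astype(float)
    d=np.c_[(uv[:,0]-cx)/f,(uv[:,1]-cy)/f,np.ones(len(uv))]@M[:3,:3].T
    return M[:3,3]+d*((z-M[2,3])/d[:,2])[:,None]
def proj(C,p):
    M,f,cx,cy=C; q=(np.atleast_2d(p)-M[:3,3])@M[:3,:3]
    return np.c_[q[:,0]/q[:,2]*f+cx,q[:,1]/q[:,2]*f+cy]
def blobs(hsv,lo,hi,amin=20):
    m=cv2.inRange(hsv,np.array(lo),np.array(hi)); cs,_=cv2.findContours(m,cv2.RETR_EXTERNAL,cv2.CHAIN_APPROX_NONE)
    return m,sorted([c for c in cs if cv2.contourArea(c)>=amin],key=cv2.contourArea,reverse=True)
E
python3 - <<'E'
from h import *
for n in ["top","scene"]:
    im=cv2.imread(f"pics/{n}0.png"); hsv=cv2.cvtColor(im,cv2.COLOR_BGR2HSV); C=cam(n)
    print(n,np.round(proj(C,[0,0,0]),1))
    for nm,lo,hi,z in [("tan",(5,110,60),(22,255,255),.04),("red",(0,150,100),(4,255,255),.0995)]:
        for c in blobs(hsv,lo,hi,8)[1]:
            r=cv2.minAreaRect(c); print(nm,np.round(r[0]),np.round(r[1]),round(r[2]),np.round(pt(C,r[0],z),3))
im=cv2.imread("pics/top0.png")
a=cv2.resize(im[180:245,150:310],None,fx=5,fy=5,interpolation=cv2.INTER_CUBIC)
b=cv2.resize(im[225:290,330:410],None,fx=4,fy=4,interpolation=cv2.INTER_CUBIC)
o=np.zeros((590,800,3),np.uint8);o[:325,:800]=a;o[328:588,:320]=b; cv2.imwrite("pics/crop1.png",o)
E
```

```text
top [[237.4 412.1]]
tan [ 24. 150.] [113.  47.] 90 [[0.709 0.64  0.04 ]]
tan [ 14. 323.] [29. 49.] 54 [[0.225 0.611 0.04 ]]
tan [208. 138.] [29. 29.] 90 [[0.758 0.111 0.04 ]]
tan [296. 135.] [77.  8.] 7 [[ 0.777 -0.147  0.04 ]]
tan [364. 255.] [30. 18.] 31 [[ 0.433 -0.341  0.04 ]]
red [270. 211.] [12.  3.] 90 [[ 0.541 -0.072  0.099]]
scene [[234.3 125.4]]
tan [461. 160.] [177.  86.] 40 [[0.488 0.738 0.04 ]]
tan [ 40. 124.] [83. 80.] 80 [[-0.151 -0.795  0.04 ]]
tan [324. 262.] [29. 31.] 90 [[0.784 0.104 0.04 ]]
tan [230. 287.] [ 8. 90.] 83 [[ 0.803 -0.154  0.04 ]]
tan [489.  64.] [58. 12.] 30 [[-0.19   1.396  0.04 ]]
tan [  8. 168.] [64. 17.] 90 [[ 0.141 -0.841  0.04 ]]
tan [396. 128.] [19. 35.] 40 [[0.243 0.618 0.04 ]]
tan [150. 201.] [26. 13.] 11 [[ 0.434 -0.348  0.04 ]]
tan [154.  98.] [11. 32.] 84 [[-0.259 -0.327  0.04 ]]
red [240. 196.] [8. 4.] 76 [[ 0.544 -0.076  0.1  ]]
```

View pics/crop1.png

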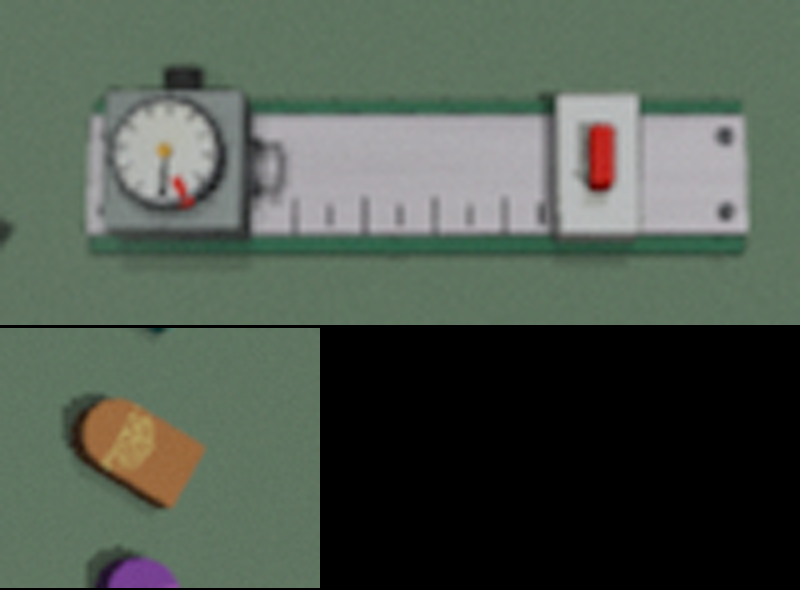

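The dial is at upper left, with the needle pointing towards world -x and the red mark a little anticlockwise of it. The plunger faces the jaw on the right. The tan heel's round end points up-left, towards +x,+y.

```bash
cat >> h.py <<'E'
def go(p=None,d=None,deg=None):
    """units still to go: shift in tool axes now (40 mm), then turn about tool z to point tool y along heading deg (mod 180)"""
    T=tool(); 
    if p is not None: print("shift units",np.round((np.array(p)-T[:3,3])@T[:3,:3]/.04,3))
    h=np.degrees(np.arctan2(T[1,1],T[0,1])); print("tcp",np.round(T[:3,3],4),"tool-y heading",round(h,2),"tilt",np.round(T[:2,2],4))
    if deg is not None:
        e=(deg-h+90)%180-90; print("turn units az",round(-np.radians(e)/.12,3))
E
python3 - <<'E'
from h import *
im=cv2.imread("pics/top0.png"); hsv=cv2.cvtColor(im,cv2.COLOR_BGR2HSV); C=cam("top")
c=[c for c in blobs(hsv,(5,110,60),(22,255,255),8)[1] if 340<c[:,0,0].mean()<390][0]
w=pt(C,c[:,0],.04)[:,:2]; r=cv2.minAreaRect((w*1000).astype(np.float32)); print("heel",r)
# green bed edges: steel strip corners
def seg(uvs,z): print(np.round(pt(C,uvs,z),4)[:,:2].tolist())
f=lambda x,y:(150+(x+.5)/5-.5,180+(y+.5)/5-.5)
p=pt(C,[f(100,115),f(745,115),f(88,235),f(745,235)],.02); print("strip",np.round(p,4))
print("dial",pt(C,[f(165,152)],.11),"jaw face L/R",pt(C,[f(555,95),f(557,237)],.0635),"plunger",pt(C,[f(285,172)],.042))
go([.52,.1,.22])
E
```

```text
heel ((433.5853271484375, -341.5076599121094), (82.22285461425781, 51.693328857421875), 59.19568634033203)
strip [[ 0.5687  0.2142  0.02  ]
 [ 0.5794 -0.1595  0.02  ]
 [ 0.4989  0.2169  0.02  ]
 [ 0.5093 -0.1601  0.02  ]]
dial [[0.53520968 0.16149429 0.11      ]] jaw face L/R [[ 0.58035103 -0.04760575  0.0635    ]
 [ 0.50045023 -0.05058584  0.0635    ]] plunger [[0.53546064 0.1036969  0.042     ]]
shift units [-11.555 -10.405  -0.134]
tcp [0.212  0.6404 0.214 ] tool-y heading 71.68 tilt [-0.0004 -0.0014]
```

>>> step_arm([
  [[-0.3,-0.3,0],[0,0,0],1],
  [[-0.65,-0.6,0],[0,0,0],1],
  [[-0.65,-0.6,0],[0,0,0],1],
  [[-0.65,-0.6,0],[0,0,0],1],
  [[-0.65,-0.6,0],[0,0,0],1],
  [[-0.65,-0.6,0],[0,0,0],1],
  [[-0.65,-0.6,0],[0,0,0],1],
  [[-0.65,-0.6,0],[0,0,0],1],
  [[-0.65,-0.6,0],[0,0,0],1],
  [[-0.65,-0.6,0],[0,0,0],1],
  [[-0.65,-0.6,0],[0,0,0],1],
  [[-0.65,-0.6,0],[0,0,0],1],
])

```text
time_s: 1.15
position: [0.4087, 0.2834, 0.2148]
tcp_rot: [0.159, 0.987, 0.0, -0.0]
ft_force: [1.5, -0.2, 0.2]
grip_width: 0.0854
gripper_force: 0.0
```

>>> step_arm([
  [[-0.5,-0.5,0],[0,0,1],1],
  [[0,0,0],[0,0,1],1],
  [[0,0,0],[0,0,1],1],
  [[0,0,0],[0,0,1],1],
  [[0,0,0],[0,0,1],1],
  [[0,0,0],[0,0,1],1],
  [[0,0,0],[0,0,1],1],
  [[0,0,0],[0,0,1],1],
  [[0,0,0],[0,0,1],1],
  [[0,0,0],[0,0,1],1],
  [[0,0,0],[0,0,1],1],
  [[0,0,0],[0,0,1],1],
])

```text
time_s: 2.15
position: [0.4208, 0.2597, 0.2146]
tcp_rot: [0.773, 0.635, -0.0, -0.0]
ft_force: [-0.2, 1.2, 1.0]
grip_width: 0.0854
gripper_force: 0.0
```

```bash
python3 -c "
from h import *
go([.50,-.05,.215],deg=-30.8)"
```

```text
shift units [-7.213  3.442 -0.009]
tcp [0.4208 0.2597 0.2146] tool-y heading -11.16 tilt [-0.0004 -0.0002]
turn units az 2.856
```

>>> step_arm([
  [[-0.5,0.25,0],[0,0,0],1],
  [[-0.84,0.4,0],[0,0,0],1],
  [[-0.84,0.4,0],[0,0,0],1],
  [[-0.84,0.4,0],[0,0,0],1],
  [[-0.84,0.4,0],[0,0,0],1],
  [[-0.84,0.4,0],[0,0,0],1],
  [[-0.84,0.4,0],[0,0,0],1],
  [[-0.84,0.4,0],[0,0,0],1],
  [[-0.84,0.4,0],[0,0,0],1],
  [[-0.8,0,0],[0,0,0],1],
  [[-0.8,0,0],[0,0,0],1],
  [[-0.8,0,0],[0,0,0],1],
])

```text
time_s: 3.15
position: [0.4836, -0.1456, 0.2146]
tcp_rot: [0.771, 0.637, -0.0, -0.0]
ft_force: [1.3, 0.2, -0.2]
grip_width: 0.0856
gripper_force: 0.0
```

>>> step_arm([
  [[-0.8,0,0],[0,0,0],1],
  [[-0.8,0,0],[0,0,0],1],
  [[-0.8,0,0],[0,0,0],1],
  [[-0.8,-0.1,0],[0,0,0],1],
  [[-0.8,-0.1,0],[0,0,0],1],
  [[-0.5,0,0],[0,0,0],1],
  [[0,0,0.2],[0,0,1],1],
  [[0,0,0.2],[0,0,1],1],
  [[0,0,0.2],[0,0,0.85],1],
  [[0,0,0],[0,0,0],1],
  [[0,0,0],[0,0,0],1],
])

```text
time_s: 4.07
position: [0.4423, -0.319, 0.1904]
tcp_rot: [0.867, 0.498, -0.0, -0.001]
ft_force: [0.0, -0.3, 0.5]
grip_width: 0.0856
gripper_force: 0.0
```

```bash
python3 - <<'E'
from h import *
C=cam("wrist"); im=capture("wrist")[...,::-1].copy(); cv2.imwrite("pics/w1.png",im)
hsv=cv2.cvtColor(im,cv2.COLOR_BGR2HSV)
c=blobs(hsv,(5,110,60),(22,255,255),200)[1][0]
w=pt(C,c[:,0],.04)[:,:2]; print(cv2.minAreaRect((w*1000).astype(np.float32)),cv2.boundingRect(c))
go([.4336,-.3415,.1],deg=-30.8)
E
```

```text
((435.3591003417969, -344.0187683105469), (82.39261627197266, 47.788658142089844), 59.863372802734375) (235, 149, 49, 79)
shift units [-0.597  0.086  2.271]
tcp [ 0.4427 -0.3192  0.1908] tool-y heading -30.26 tilt [-0.0002  0.0001]
turn units az 0.079
```

View pics/w1.png

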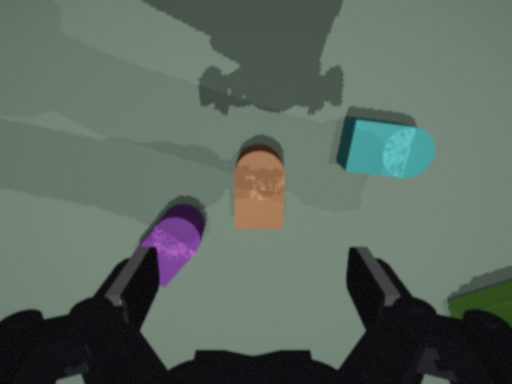

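The heel's top spans about (235–285, 149–229), centred on the optical axis. The wrist and top estimates agree within 3 mm. The purple heel is close on the left, so I descend with the fingers part-closed.

>>> step_arm([
  [[-0.3,0.07,0],[0,0,0.05],0.82],
  [[-0.31,0.06,0],[0,0,0],0.82],
  [[0,0,0.5],[0,0,0],0.82],
  [[0,0,0.8],[0,0,0],0.82],
  [[0,0,0.8],[0,0,0],0.82],
  [[0,0,0.8],[0,0,0],0.82],
  [[0,0,0.6],[0,0,0],0.82],
  [[0,0,0.35],[0,0,0],0.82],
  [[0,0,0.15],[0,0,0],0.82],
  [[0,0,0],[0,0,0],0.82],
])

```text
time_s: 4.95
position: [0.4339, -0.3434, 0.03]
tcp_rot: [0.869, 0.494, -0.0, -0.001]
ft_force: [0.6, -0.6, 0.2]
grip_width: 0.0701
gripper_force: 0.0
```

>>> step_arm([
  [[0,0,0],[0,0,0],0.4],
  [[0,0,0],[0,0,0],0.4],
  [[0,0,0],[0,0,0],0.4],
  [[0,0,0],[0,0,0],0.4],
  [[0,0,0],[0,0,0],0.4],
  [[0,0,0],[0,0,0],0.4],
], grip_force=40)

```text
time_s: 5.45
position: [0.4349, -0.343, 0.0312]
tcp_rot: [0.869, 0.494, 0.0, 0.0]
ft_force: [0.9, -0.3, -0.2]
grip_width: 0.0342
gripper_force: 0.0
```

```bash
python3 - <<'E'
from h import *
a=capture("wrist")[...,::-1]; b=capture("top")[...,::-1]
d=cv2.resize(b[200:320,300:420],(384,384),interpolation=cv2.INTER_CUBIC)
cv2.imwrite("pics/w2.png",cv2.resize(np.hstack([a,d]),(800,343)))
E
```

```text
(no output)
```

View pics/w2.png

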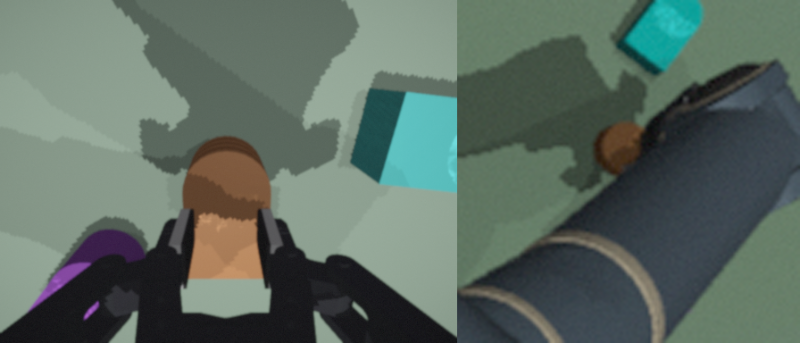

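The heel sits between the fingers at about (185–270, 140–280), but the width reading of 34 mm doesn't fit a 50 mm heel. I'll command a full close and check whether the fingers stop.

>>> step_arm([
  [[0,0,0],[0,0,0],0],
  [[0,0,0],[0,0,0],0],
  [[0,0,0],[0,0,0],0],
], grip_force=40)

```text
time_s: 5.8
position: [0.4346, -0.3429, 0.0307]
tcp_rot: [0.869, 0.494, -0.0, -0.0]
ft_force: [-0.2, -0.1, -0.7]
grip_width: 0.0007
gripper_force: 0.0
```

```bash
python3 - <<'E'
from h import *
a=capture("wrist")[...,::-1]; o=get_obs(); print(o["grip_width"],o["gripper_force"])
cv2.imwrite("pics/w3.png",a)
E
```

```text
-1.4297248362864334e-05 0.0
```

View pics/w3.png

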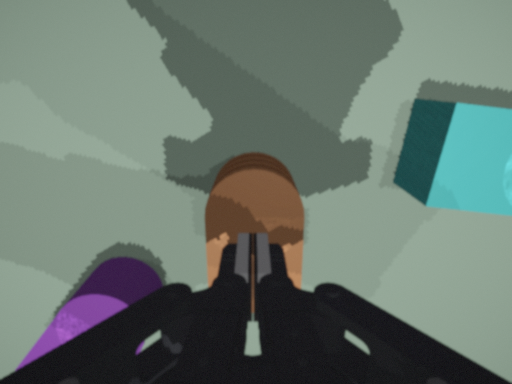

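The fingers are shut above the heel, with their tips at about (253,235), so the real tips do not reach as far as the stated "22 mm ahead of the TCP". Projecting through the hand-eye matrix puts the tips about 22 mm behind the reported TCP when shut and about 35 mm behind when open. I'll reopen and go lower in small steps, watching the force.

>>> step_arm([
  [[0,0,0],[0,0,0],0.82],
  [[0,0,0],[0,0,0],0.82],
  [[0,0,0],[0,0,0],0.82],
  [[0,0,0],[0,0,0],0.82],
  [[0,0,0],[0,0,0],0.82],
  [[0,0,0],[0,0,0],0.82],
  [[0,0,0],[0,0,0],0.82],
  [[0,0,0],[0,0,0],0.82],
])

```text
time_s: 6.52
position: [0.4346, -0.343, 0.0307]
tcp_rot: [0.869, 0.494, 0.0, -0.0]
ft_force: [0.9, 0.5, 1.0]
grip_width: 0.07
gripper_force: 0.0
```

>>> step_arm([
  [[0,0,0.2],[0,0,0],0.82],
  [[0,0,0.2],[0,0,0],0.82],
  [[0,0,0.2],[0,0,0],0.82],
  [[0,0,0.1],[0,0,0],0.82],
  [[0,0,0],[0,0,0],0.82],
])

```text
time_s: 6.93
position: [0.4337, -0.3423, 0.0012]
tcp_rot: [0.869, 0.494, -0.001, -0.001]
ft_force: [0.1, 0.1, -0.3]
grip_width: 0.0701
gripper_force: 0.0
```

>>> step_arm([
  [[0,0,0.1],[0,0,0],0.82],
  [[0,0,0.1],[0,0,0],0.82],
  [[0,0,0.1],[0,0,0],0.82],
  [[0,0,0.1],[0,0,0],0.82],
  [[0,0,0],[0,0,0],0.82],
])

```text
time_s: 7.35
position: [0.4343, -0.3426, -0.014]
tcp_rot: [0.869, 0.494, -0.0, -0.001]
ft_force: [0.4, -0.1, 0.4]
grip_width: 0.0702
gripper_force: 0.0
```

>>> step_arm([
  [[0,0,0],[0,0,0],0.4],
  [[0,0,0],[0,0,0],0.4],
  [[0,0,0],[0,0,0],0.4],
  [[0,0,0],[0,0,0],0.4],
  [[0,0,0],[0,0,0],0.4],
  [[0,0,0],[0,0,0],0.4],
], grip_force=40)

```text
time_s: 7.85
position: [0.4348, -0.3432, -0.013]
tcp_rot: [0.869, 0.494, 0.0, 0.0]
ft_force: [0.9, -0.1, 1.8]
grip_width: 0.0501
gripper_force: 42.5
```

Gripped: the width is 50.1 mm and the force 42 N. I'll lift, turn to the bed's heading and carry it over.

>>> step_arm([
  [[0,0,-0.2],[0,0,0],0.4],
  [[0,0,-0.6],[0,0,0],0.4],
  [[0,0,-0.8],[0,0,0],0.4],
  [[0,0,-0.8],[0,0,0],0.4],
  [[0,0,-0.8],[0,0,0],0.4],
  [[0,0,-0.4],[0,0,-0.5],0.4],
  [[0,0,0],[0,0,-0.8],0.4],
  [[0,0,0],[0,0,-0.8],0.4],
  [[0,0,0],[0,0,-0.8],0.4],
  [[0,0,0],[0,0,-0.8],0.4],
  [[0,0,0],[0,0,-0.8],0.4],
  [[0,0,0],[0,0,-0.15],0.4],
])

```text
time_s: 8.85
position: [0.4341, -0.3427, 0.131]
tcp_rot: [0.699, 0.715, 0.0, -0.0]
ft_force: [-0.5, -0.6, -1.2]
grip_width: 0.0493
gripper_force: 42.3
```

```bash
python3 -c "
from h import *
go([.538,.0555,.13],deg=1.6);print(get_obs()['grip_width'])"
```

```text
shift units [9.891 2.826 0.031]
tcp [ 0.4341 -0.3427  0.131 ] tool-y heading 1.33 tilt [-0.0002  0.0007]
turn units az -0.04
0.04928775058787074
```

>>> step_arm([
  [[0.4,0.1,0],[0,0,0],0.4],
  [[0.9,0.26,0],[0,0,0],0.4],
  [[0.9,0.26,0],[0,0,0],0.4],
  [[0.9,0.26,0],[0,0,0],0.4],
  [[0.9,0.26,0],[0,0,0],0.4],
  [[0.9,0.26,0],[0,0,0],0.4],
  [[0.9,0.26,0],[0,0,0],0.4],
  [[0.9,0.26,0],[0,0,0],0.4],
  [[0.9,0.26,0],[0,0,0],0.4],
  [[0.9,0.26,0],[0,0,0],0.4],
  [[0.9,0.26,0],[0,0,0],0.4],
  [[0.49,0.12,0],[0,0,-0.04],0.4],
])

```text
time_s: 9.85
position: [0.5396, 0.0604, 0.1308]
tcp_rot: [0.697, 0.717, 0.001, -0.001]
ft_force: [0.1, 0.6, -1.8]
grip_width: 0.0498
gripper_force: 42.3
```

>>> step_arm([
  [[0,0,0],[0,0,0],0.4],
  [[0,0,0],[0,0,0],0.4],
])

```text
time_s: 10.02
position: [0.5388, 0.0562, 0.1306]
tcp_rot: [0.697, 0.717, -0.0, -0.0]
ft_force: [0.3, 0.1, -1.4]
grip_width: 0.0494
gripper_force: 42.3
```

```bash
python3 - <<'E'
from h import *
T=tool(); a=capture("wrist")[...,::-1].copy(); C=cam("wrist",T); np.save("T4.npy",T)
cv2.imwrite("pics/w4.png",a); go([.538,.0555,.13],deg=1.6)
for p in [(.535,.1615,.11),(.5367,.1055,.042)]: print(proj(C,[p]))
E
```

```text
shift units [ 0.027 -0.014  0.017]
tcp [0.5386 0.0544 0.1307] tool-y heading 1.42 tilt [-0.0008 -0.0008]
turn units az -0.026
[[250.22693741  23.86600331]]
[[251.25343501 121.40207882]]
```

View pics/w4.png

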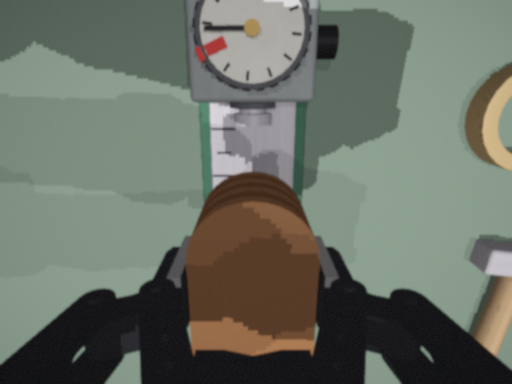

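The dial centre is at (252,28), the plunger at about (253,118) and the heel axis at column 253, so the heel lines up with the bed and its end has about 9 mm of clearance to the plunger. I'll lower it here.

>>> step_arm([
  [[0,0,0.3],[0,0,0],0.4],
  [[0,0,0.7],[0,0,0],0.4],
  [[0,0,0.7],[0,0,0],0.4],
  [[0,0,0.6],[0,0,0],0.4],
  [[0,0,0.4],[0,0,0],0.4],
  [[0,0,0.2],[0,0,0],0.4],
  [[0,0,0.08],[0,0,0],0.4],
  [[0,0,0],[0,0,0],0.4],
  [[0,0,0],[0,0,0],0.4],
])

```text
time_s: 10.82
position: [0.5399, 0.0543, 0.0125]
tcp_rot: [0.698, 0.716, 0.001, 0.001]
ft_force: [0.0, -0.7, -2.4]
grip_width: 0.0496
gripper_force: 42.3
```

>>> step_arm([
  [[0,0,0.05],[0,0,0],0.4],
  [[0,0,0.05],[0,0,0],0.4],
  [[0,0,0],[0,0,0],0.4],
  [[0,0,0],[0,0,0],0.4],
])

```text
time_s: 11.15
position: [0.5393, 0.0551, 0.0079]
tcp_rot: [0.698, 0.716, 0.0, 0.0]
ft_force: [0.0, 0.3, -1.2]
grip_width: 0.0496
gripper_force: 42.3
```

>>> step_arm([
  [[0,0,0.04],[0,0,0],0.4],
  [[0,0,0],[0,0,0],0.4],
  [[0,0,0],[0,0,0],0.4],
])

```text
time_s: 11.4
position: [0.5395, 0.0551, 0.007]
tcp_rot: [0.698, 0.716, 0.0, -0.0]
ft_force: [-1.7, 0.1, 7.0]
grip_width: 0.0495
gripper_force: 43.2
```

It's on the bed, with 7 N of support. I'll release and rise.

>>> step_arm([
  [[0,0,0],[0,0,0],0.85],
  [[0,0,0],[0,0,0],0.85],
  [[0,0,0],[0,0,0],0.85],
  [[0,0,0],[0,0,0],0.85],
  [[0,0,-0.3],[0,0,0],0.85],
  [[0,0,-0.6],[0,0,0],0.85],
  [[0,0,-0.8],[0,0,0],0.85],
  [[0,0,-0.8],[0,0,0],0.85],
  [[0,0,-0.5],[0,0,0],0.85],
  [[0,0,0],[0,0,0],0.85],
])

```text
time_s: 12.23
position: [0.5425, 0.055, 0.1313]
tcp_rot: [0.698, 0.716, 0.004, 0.003]
ft_force: [-0.1, -0.4, 0.1]
grip_width: 0.0726
gripper_force: 0.0
```

```bash
python3 - <<'E'
from h import *
T=tool(); a=capture("wrist")[...,::-1].copy(); C=cam("wrist",T); np.save("T5.npy",T)
cv2.imwrite("pics/w5.png",a); b=capture("top")[...,::-1].copy(); cv2.imwrite("pics/t5.png",b)
d=cv2.resize(b[180:245,160:300],None,fx=2.8,fy=2.8,interpolation=cv2.INTER_CUBIC); o=np.zeros((384+182,512,3),np.uint8);o[:384]=a;o[384:,:392]=d
cv2.imwrite("pics/w5c.png",o); go(deg=1.6)
hsv=cv2.cvtColor(b,cv2.COLOR_BGR2HSV)
for c in blobs(hsv,(0,150,90),(4,255,255),8)[1]:
    r=cv2.minAreaRect(c); print(np.round(r[0],1),np.round(r[1],1),pt(cam("top"),r[0],.0995).round(4))
E
```

```text
tcp [0.5395 0.0551 0.1273] tool-y heading 1.48 tilt [0.0022 0.001 ]
turn units az -0.017
[269.5 211. ] [12.  3.] [[ 0.5406 -0.0715  0.0995]]
```

View pics/w5c.png

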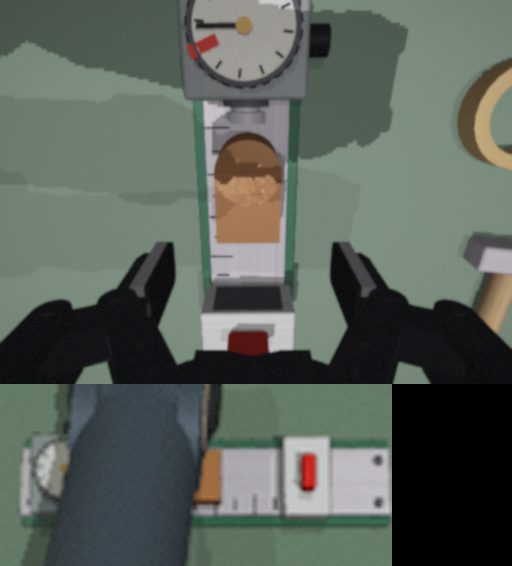

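The heel lies flat and centred on the bed, its top at about (215–281, 133–243) against strip edges at columns 204 and 292. There is clear space to the plunger (row ~120) and to the jaw (front edge at row ~285). The red fin is at (248,342).

```bash
python3 - <<'E'
from h import *
T=np.load("T5.npy"); C=cam("wrist",T); a=cv2.imread("pics/w5.png"); hsv=cv2.cvtColor(a,cv2.COLOR_BGR2HSV)
m,cs=blobs(hsv,(0,150,50),(6,255,255),40)
for c in cs: print("red",cv2.boundingRect(c))
print("heel flat",pt(C,[(248,243)],.06),"heel tip",pt(C,[(248,140)],.06),"jaw face top",pt(C,[(204,287),(293,287)],.0635),"fin front top edge",pt(C,[(229,332),(269,332)],.0995))
print("dial",pt(C,[(243.5,25.5)],.11),"plunger",pt(C,[(247,122)],.042))
print("strip edges",pt(C,[(203.5,245),(292,245)],.02))
E
```

```text
red (229, 332, 38, 23)
red (197, 35, 21, 17)
red (188, 45, 9, 14)
heel flat [[0.54099024 0.01183375 0.06      ]] heel tip [[0.53925834 0.09334878 0.06      ]] jaw face top [[ 0.50607911 -0.0268008   0.0635    ]
 [ 0.5784596  -0.02543566  0.0635    ]] fin front top edge [[ 0.52854073 -0.03892262  0.0995    ]
 [ 0.55732697 -0.03843248  0.0995    ]]
dial [[0.53576298 0.15965751 0.11      ]] plunger [[0.53821537 0.10390374 0.042     ]]
strip edges [[ 0.50016159 -0.01203017  0.02      ]
 [ 0.5821647  -0.01035595  0.02      ]]
```

```bash
python3 - <<'E'
from h import *
C=cam("wrist",np.load("T5.npy")); Ct=cam("top")
print("face top row313",pt(C,[(203,313),(294,313)],.0635).round(4),"face bottom row 284",pt(C,[(248,284)],.02).round(4),"fin front bottom",pt(C,[(229,332),(267,332)],.0635).round(4))
go([.541,-.072,.13],deg=91.6)
print(get_obs()["joint_pos"].round(2))
E
```

```text
face top row313 [[ 0.5047 -0.0522  0.0635]
 [ 0.5809 -0.0508  0.0635]] face bottom row 284 [[ 0.5422 -0.0532  0.02  ]] fin front bottom [[ 0.5265 -0.0713  0.0635]
 [ 0.559  -0.0707  0.0635]]
shift units [-3.177 -0.045 -0.071]
tcp [0.5395 0.0551 0.1273] tool-y heading 1.48 tilt [0.0022 0.001 ]
turn units az 13.073
[-0.54  0.37  0.45  1.96 -0.21  0.85  0.06]
```

>>> step_arm([
  [[-0.5,0.03,0],[0,0,0],1],
  [[-0.9,0.03,0],[0,0,0],1],
  [[-0.9,0.04,0],[0,0,0],1],
  [[-0.7,0.03,0],[0,0,0],1],
  [[-0.24,0,0],[0,0,-0.5],1],
  [[0,0,0],[0,0,-1],1],
  [[0,0,0],[0,0,-1],1],
  [[0,0,0],[0,0,-1],1],
  [[0,0,0],[0,0,-1],1],
  [[0,0,0],[0,0,-1],1],
  [[0,0,0],[0,0,-1],1],
  [[0,0,0],[0,0,-1],1],
])

```text
time_s: 13.33
position: [0.5464, -0.0744, 0.1245]
tcp_rot: [0.314, 0.949, -0.0, -0.002]
ft_force: [-0.2, 0.2, 0.0]
grip_width: 0.0855
gripper_force: 0.0
```

>>> step_arm([
  [[0,0,0],[0,0,-1],1],
  [[0,0,0],[0,0,-1],1],
  [[0,0,0],[0,0,-1],1],
  [[0,0,0],[0,0,-1],1],
  [[0,0,0],[0,0,-1],1],
  [[0,0,0],[0,0,-0.6],1],
  [[0,0,0],[0,0,0],1],
  [[0,0,0],[0,0,0],1],
])

```text
time_s: 14.0
position: [0.5467, -0.0746, 0.1249]
tcp_rot: [-0.012, 1.0, 0.0, -0.001]
ft_force: [0.2, -0.3, 0.3]
grip_width: 0.0856
gripper_force: 0.0
```

```bash
python3 - <<'E'
from h import *
T=tool(); a=capture("wrist")[...,::-1].copy(); C=cam("wrist",T); cv2.imwrite("pics/w6.png",a)
go([.5415,-.0745,.05],deg=91.6)
hsv=cv2.cvtColor(a,cv2.COLOR_BGR2HSV)
for c in blobs(hsv,(0,150,40),(6,255,255),40)[1]:
    x,y,w,h=cv2.boundingRect(c); print((x,y,w,h),pt(C,[(x,y),(x+w,y+h),(x,y+h/2),(x+w,y+h/2)],.0995).round(4).tolist())
E
```

```text
shift units [0.132 0.004 1.878]
tcp [ 0.5469 -0.0745  0.1251] tool-y heading 91.43 tilt [-0.0019  0.0002]
turn units az -0.025
(243, 171, 20, 61) [[0.5185, -0.0814, 0.0995], [0.5576, -0.0683, 0.0995], [0.5376, -0.0811, 0.0995], [0.5373, -0.069, 0.0995]]
```

>>> step_arm([
  [[0.07,0,0.2],[0,0,0],1],
  [[0.06,0,0.5],[0,0,0],1],
  [[0,0,0.6],[0,0,0],1],
  [[0,0,0.4],[0,0,0],1],
  [[0,0,0.2],[0,0,0],1],
  [[0,0,0],[0,0,0],1],
  [[0,0,0],[0,0,0],1],
])

```text
time_s: 14.63
position: [0.5423, -0.0746, 0.0498]
tcp_rot: [-0.013, 1.0, -0.0, -0.0]
ft_force: [0.3, 0.7, -0.2]
grip_width: 0.0852
gripper_force: 0.0
```

>>> step_arm([
  [[0,0,0],[0,0,0],0.5],
  [[0,0,0],[0,0,0],0.3],
  [[0,0,0],[0,0,0],0.1],
  [[0,0,0],[0,0,0],0.1],
  [[0,0,0],[0,0,0],0.1],
  [[0,0,0],[0,0,0],0.1],
  [[0,0,0],[0,0,0],0.1],
  [[0,0,0],[0,0,0],0.1],
  [[0,0,0],[0,0,0],0.1],
  [[0,0,0],[0,0,0],0.1],
  [[0,0,0],[0,0,0],0.1],
], grip_force=30)

```text
time_s: 15.55
position: [0.5426, -0.0746, 0.0503]
tcp_rot: [-0.014, 1.0, 0.0, 0.0]
ft_force: [-1.6, -0.0, 5.3]
grip_width: 0.0136
gripper_force: 31.1
```

The fin is gripped at 13.6 mm. I'll lift about 1 mm to unload the tips, then slide.

>>> step_arm([
  [[0,0,-0.03],[0,0,0],0.1],
  [[0,0.08,0],[0,0,0],0.1],
  [[0,0.16,0],[0,0,0],0.1],
  [[0,0.2,0],[0,0,0],0.1],
  [[0,0.2,0],[0,0,0],0.1],
  [[0,0.2,0],[0,0,0],0.1],
  [[0,0.2,0],[0,0,0],0.1],
  [[0,0.2,0],[0,0,0],0.1],
  [[0,0.16,0],[0,0,0],0.1],
])

```text
time_s: 16.3
position: [0.541, -0.0221, 0.0504]
tcp_rot: [-0.013, 1.0, -0.002, 0.0]
ft_force: [2.6, -8.9, -5.7]
grip_width: 0.0137
gripper_force: 30.7
```

>>> step_arm([
  [[0,0.08,0],[0,0,0],0.1],
  [[0,0.08,0],[0,0,0],0.1],
  [[0,0.08,0],[0,0,0],0.1],
  [[0,0.06,0],[0,0,0],0.1],
])

```text
time_s: 16.63
position: [0.5407, -0.0104, 0.0504]
tcp_rot: [-0.013, 1.0, -0.002, 0.0]
ft_force: [2.1, -9.0, -5.4]
grip_width: 0.0134
gripper_force: 30.8
```

>>> step_arm([
  [[0,0.05,0],[0,0,0],0.1],
  [[0,0.05,0],[0,0,0],0.1],
  [[0,0.05,0],[0,0,0],0.1],
  [[0,0,0],[0,0,0],0.1],
  [[0,0,0],[0,0,0],0.1],
])

```text
time_s: 17.05
position: [0.5405, -0.0046, 0.0504]
tcp_rot: [-0.012, 1.0, -0.002, 0.0]
ft_force: [2.1, -8.1, -4.6]
grip_width: 0.0135
gripper_force: 30.8
```

```bash
python3 - <<'E'
from h import *
o=get_obs(); print(o["position"].round(4),o["ft_force"].round(2))
b=capture("top")[...,::-1].copy(); cv2.imwrite("pics/t7.png",b); s=capture("scene")[...,::-1].copy(); cv2.imwrite("pics/s7.png",s)
C=cam("top"); print("dial px",proj(C,[.5355,.160,.11]).round(1)); print("dial px scene",proj(cam("scene"),[.5355,.160,.11]).round(1))
print(b[200:222,172:194].min(axis=2))
E
```

```text
[ 0.5405 -0.0046  0.0504] [ 2.08 -8.1  -4.59]
dial px [[183.2 209.9]]
dial px scene [[314.2 179.4]]
[[126 127 126 130 123 113  95  97 110 127 136 132 134 117  95  84  87 108
  123 134 131 134]
 [126 127 128 117 104 109 125 122 146 172 175 151 148 170 164 149 112  76
   94 117 127 131]
 [129 129 124 101 103 148 173 148 152 186 186 161 161 188 186 171 134 102
   85  94 119 128]
 [128 120 106 116 153 181 187 175 173 184 187 181 181 188 188 163 149 165
  136  85  94 120]
 [130 112  99 121 161 188 186 187 185 187 187 188 189 187 190 178 176 189
  166 111  71 102]
 [117 102 139 154 153 174 186 188 189 187 188 189 187 190 191 190 190 191
  185 156  98  86]
 [100 117 167 181 173 178 189 188 189 190 186 185 186 189 188 189 191 181
  171 161 122  71]
 [103 140 181 188 187 187 187 186 188 186 187 185 187 187 189 189 191 178
  169 178 143  64]
 [ 96 141 168 177 188 187 187 188 187 172 146 149 178 185 187 190 193 188
  189 194 155  75]
 [ 94 133 153 171 189 190 187 188 180 141  86  91 154 188 188 188 192 195
  194 196 162  96]
 [111 152 177 182 187 188 189 188 186 139  65  63 145 188 190 189 192 
[... 346 characters left out ...]
7 146 191 182 179 192 184 172
  183 168 108  50]
 [112  93 138 176 186 188 190 190 192 172 120 130 153 122 159 195 187 158
  148 135  75  42]
 [125 103  99 156 187 172 174 191 192 173 119 138 137  39 115 174 195 162
  115  86  52  59]
 [135 110  80 120 152 162 181 188 188 165 109 147 153  71  65 152 180 140
   93  57  35  77]
 [131 119  94  84  95 132 172 191 191 152  76 149 182 127  49 126 138  94
   58  56  78 112]
 [132 131 117  95  80  90 122 148 155 146 137 148 158 130  66  86  81  53
   43  72 107 126]
 [132 132 130 117 104  88  70  82  97 114 123 116 104  87  59  42  35  77
   94 104 114 126]
 [133 134 133 130 121 108  91  70  62  63  60  66  60  51  48  52  83 105
  115 123 130 132]]
```

```bash
cat >> h.py <<'E'
def needle_top(b,c=(182.5,209.6)):
    """deg clockwise from bed -x in the top picture: darkest ray out of the hub"""
    v=cv2.GaussianBlur(b.max(axis=2),(0,0),.6).astype(np.float32); best=[]
    for a in range(-60,181,2):
        th=np.radians(a)+np.radians(1.6); r=np.arange(3.5,7.6,.5)   # image: up=+x, left=+y
        # cw from down goes to left; bed -x = down
        u=c[0]-r*np.sin(th); w=c[1]+r*np.cos(th)
        best.append((cv2.remap(v,u.astype(np.float32)[None],w.astype(np.float32)[None],cv2.INTER_LINEAR).mean(),a))
    k=np.array(best); i=k[:,0].argmin(); s=k[max(0,i-6):i+7]; wt=np.clip(s[:,0].max()-s[:,0],0,None)
    return round((s[:,1]*wt).sum()/wt.sum(),1),round(k[i,0]),k[i,1]
E
python3 - <<'E'
from h import *
for n in ["top0","t7"]: print(n,needle_top(cv2.imread(f"pics/{n}.png")))
E
```

```text
top0 (np.float64(1.1), 128, np.float64(2.0))
t7 (np.float64(1.1), 137, np.float64(2.0))
```

>>> step_arm([
  [[0,0.05,0],[0,0,0],0.1],
  [[0,0.05,0],[0,0,0],0.1],
  [[0,0,0],[0,0,0],0.1],
  [[0,0,0],[0,0,0],0.1],
])

```text
time_s: 17.48
position: [0.5404, -0.0007, 0.0504]
tcp_rot: [-0.012, 1.0, -0.002, 0.0]
ft_force: [2.8, -8.1, -5.3]
grip_width: 0.013
gripper_force: 30.8
```

>>> step_arm([
  [[0,0.05,0],[0,0,0],0.1],
  [[0,0,0],[0,0,0],0.1],
  [[0,0,0],[0,0,0],0.1],
])

```text
time_s: 17.73
position: [0.5404, 0.0004, 0.0504]
tcp_rot: [-0.012, 1.0, -0.003, 0.0]
ft_force: [2.5, -10.4, -5.0]
grip_width: 0.0135
gripper_force: 30.9
```

```bash
python3 -c "
from h import *
print(needle_top(capture('top')[...,::-1].copy()),get_obs()['position'].round(4),get_obs()['ft_force'].round(1))"
```

```text
(np.float64(24.4), 135, np.float64(24.0)) [5.404e-01 4.000e-04 5.040e-02] [ 2.9 -9.9 -5.7]
```

>>> step_arm([
  [[0,0.02,0],[0,0,0],0.1],
  [[0,0.02,0],[0,0,0],0.1],
  [[0,0,0],[0,0,0],0.1],
  [[0,0,0],[0,0,0],0.1],
])

```text
time_s: 18.12
position: [0.5404, 0.0005, 0.0504]
tcp_rot: [-0.012, 1.0, -0.003, 0.0]
ft_force: [3.7, -12.2, -5.1]
grip_width: 0.0135
gripper_force: 31.3
```

```bash
python3 -c "
from h import *
print(needle_top(capture('top')[...,::-1].copy()),get_obs()['position'].round(4),get_obs()['ft_force'].round(1))"
```

```text
(np.float64(29.2), 134, np.float64(30.0)) [0.5404 0.0006 0.0504] [  3.4 -13.3  -5.4]
```

>>> step_arm([
  [[0,0.03,0],[0,0,0],0.1],
  [[0,0.03,0],[0,0,0],0.1],
  [[0,0,0],[0,0,0],0.1],
  [[0,0,0],[0,0,0],0.1],
])

```text
time_s: 18.5
position: [0.5403, 0.0014, 0.0504]
tcp_rot: [-0.011, 1.0, -0.004, 0.0]
ft_force: [3.1, -16.3, -5.5]
grip_width: 0.0135
gripper_force: 32.2
```

```bash
python3 -c "
from h import *
print(needle_top(capture('top')[...,::-1].copy()),get_obs()['position'].round(4),get_obs()['ft_force'].round(1))"
```

```text
(np.float64(52.8), 141, np.float64(52.0)) [0.5403 0.0014 0.0504] [  3.7 -15.1  -4.9]
```

The needle is at about 52°. I'll ease the arm's push off before releasing.

>>> step_arm([
  [[0,-0.05,0],[0,0,0],0.1],
  [[0,-0.05,0],[0,0,0],0.1],
  [[0,-0.04,0],[0,0,0],0.1],
  [[0,0,0],[0,0,0],0.1],
  [[0,0,0],[0,0,0],0.1],
])

```text
time_s: 18.97
position: [0.5403, 0.0015, 0.0504]
tcp_rot: [-0.013, 1.0, -0.001, -0.0]
ft_force: [3.5, -6.2, -7.1]
grip_width: 0.0136
gripper_force: 30.5
```

```bash
python3 -c "
from h import *
print(needle_top(capture('top')[...,::-1].copy()),get_obs()['position'].round(4),get_obs()['ft_force'].round(1))"
```

```text
(np.float64(52.8), 141, np.float64(52.0)) [0.5403 0.0015 0.0504] [ 3.3 -6.6 -7.6]
```

>>> step_arm([
  [[0,-0.04,0],[0,0,0],0.1],
  [[0,-0.03,0],[0,0,0],0.1],
  [[0,0,0],[0,0,0],0.1],
  [[0,0,0],[0,0,0],0.4],
  [[0,0,0],[0,0,0],0.6],
  [[0,0,0],[0,0,0],0.6],
  [[0,0,0],[0,0,0],0.6],
  [[0,0,0],[0,0,0],0.6],
])

```text
time_s: 19.68
position: [0.5405, 0.0011, 0.0516]
tcp_rot: [-0.014, 1.0, 0.0, 0.0]
ft_force: [0.7, -0.4, 0.3]
grip_width: 0.0513
gripper_force: 0.0
```

>>> step_arm([
  [[0,0,-0.2],[0,0,0],0.6],
  [[0,0,-0.6],[0,0,0],0.8],
  [[0,0,-0.8],[0,0,0],1],
  [[0,0,-0.8],[0,0,0],1],
  [[0,0,-0.3],[0,0,0],1],
  [[0,0,0],[0,0,0],1],
])

```text
time_s: 20.18
position: [0.543, 0.001, 0.1636]
tcp_rot: [-0.013, 1.0, 0.0, 0.004]
ft_force: [-0.1, 1.4, 0.1]
grip_width: 0.0855
gripper_force: 0.0
```

```bash
python3 -c "
from h import *
print(needle_top(capture('top')[...,::-1].copy()))
go([.5355,.02,.15],deg=91.6)"
```

```text
(np.float64(51.1), 137, np.float64(50.0))
shift units [0.138 0.479 0.282]
tcp [0.5415 0.001  0.1613] tool-y heading 91.54 tilt [0.0042 0.0006]
turn units az -0.008
```

>>> step_arm([
  [[0.05,0.4,0],[0,0,0],1],
  [[0.03,0.8,0],[0,0,0],1],
  [[0.03,0.8,0],[0,0,0],1],
  [[0.03,0.8,0],[0,0,0],1],
  [[0,0.8,0],[0,0,0],1],
  [[0,0.38,0],[0,0,0],1],
  [[0,0,0],[0,0,0],1],
  [[0,0,0],[0,0,0],1],
  [[0,0,0],[0,0,0],1],
])

```text
time_s: 20.98
position: [0.5299, 0.1582, 0.1582]
tcp_rot: [-0.013, 1.0, -0.001, -0.001]
ft_force: [0.6, -1.1, 0.3]
grip_width: 0.0853
gripper_force: 0.0
```

```bash
python3 - <<'E'
from h import *
T=tool(); a=capture("wrist")[...,::-1].copy(); np.save("T8.npy",T); cv2.imwrite("pics/w8.png",a); C=cam("wrist",T)
go([.5357,.16,.16],deg=91.6)
p=proj(C,[.5357,.16,.11])[0]; print(p)
x,y=(p-80).clip(0).astype(int); o=a[y:y+160,x:x+160]; cv2.imwrite("pics/w8c.png",cv2.resize(o,None,fx=3.5,fy=3.5)); print(x,y,o.shape)
E
```

```text
shift units [-0.138  0.05  -0.04 ]
tcp [0.5302 0.1579 0.1584] tool-y heading 91.4 tilt [-0.0015 -0.0014]
turn units az -0.029
[255.76500539 210.44310439]
175 130 (160, 160, 3)
```

View pics/w8c.png

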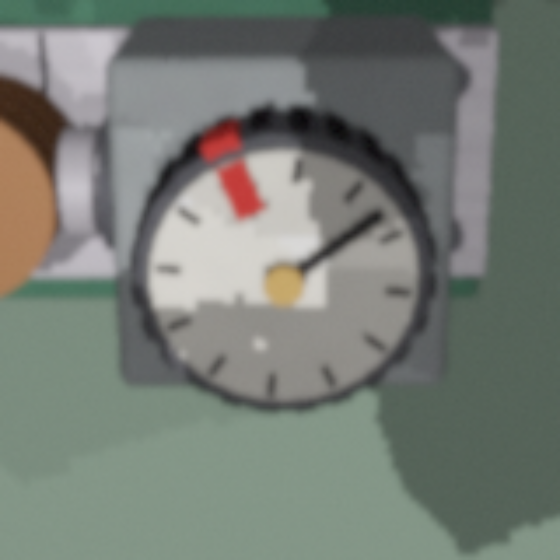

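The hub is at (284,285) in the crop, the needle tip at (382,214), about 54° clockwise, and the red mark at (240,188), about -24°. The heel touches the plunger on the left.

```bash
cat >> h.py <<'E'
def dial(a,T,guess=(.5357,.16,.11),bed=91.6):
    """hub position; needle and zero mark, deg clockwise from bed -x, in the plane z=.11"""
    C=cam("wrist",T); hsv=cv2.cvtColor(a,cv2.COLOR_BGR2HSV)
    near=lambda cs,r:[c for c in cs if np.hypot(*(pt(C,c[:,0].mean(axis=0),.11)[0,:2]-hub[:2]))<r]
    hub=np.array(guess); m,cs=blobs(hsv,(12,80,90),(28,255,255),15); cs=near(cs,.012)
    M=cv2.moments(cs[0]); hub=pt(C,(M["m10"]/M["m00"],M["m01"]/M["m00"]),.11)[0]
    deg=lambda d:np.degrees(np.arctan2(d[:,1],-d[:,0]))%360   # cw from -x towards +y
    off=bed-90
    n=np.arange(-90,180,.5); r=np.arange(.009,.0215,.0005)
    v=cv2.GaussianBlur(a.max(axis=2),(0,0),.8).astype(np.float32)
    th=np.radians(n-off); g=hub+np.stack([-np.cos(th)[:,None]*r,np.sin(th)[:,None]*r,np.zeros((len(n),len(r)))],-1)
    uv=proj(C,g.reshape(-1,3)).astype(np.float32)
    s=cv2.remap(v,uv[:,0].reshape(len(n),-1),uv[:,1].reshape(len(n),-1),cv2.INTER_LINEAR)
    bg=np.median(s,axis=0); k=(s/np.array([np.convolve(np.pad(c,30,mode='edge'),np.ones(61)/61,'valid') for c in s.T]).T).mean(axis=1)
    i=k.argmin(); sl=slice(max(0,i-10),i+11); w=np.clip(.9-k[sl],0,None); nd=(n[sl]*w).sum()/w.sum()
    m=cv2.inRange(hsv,np.array((0,130,80)),np.array((6,255,255)))|cv2.inRange(hsv,np.array((174,130,80)),np.array((180,255,255)))
    ys,xs=np.nonzero(m); p=pt(C,np.c_[xs,ys],.11)-hub; rr=np.hypot(p[:,0],p[:,1]); ok=(rr>.012)&(rr<.0265); q=p[ok].mean(axis=0)
    zm=(np.degrees(np.arctan2(q[1],-q[0]))+off+180)%360-180
    print("hub",hub.round(4),"needle %.1f (contrast %.2f) mark %.1f r %.4f n %d  diff %.1f deg"%(nd,k[i],zm,np.hypot(q[0],q[1]),ok.sum(),nd-zm))
E
python3 - <<'E'
from h import *
dial(cv2.imread("pics/w8.png"),np.load("T8.npy")); T=tool();dial(capture("wrist")[...,::-1].copy(),T)
dial(cv2.imread("pics/w5.png"),np.load("T5.npy"))
E
```

```text
hub [0.536  0.1599 0.11  ] needle 50.9 (contrast 0.52) mark -23.1 r 0.0213 n 97  diff 74.0 deg
hub [0.536  0.1601 0.11  ] needle 50.5 (contrast 0.52) mark -23.5 r 0.0212 n 93  diff 74.0 deg
hub [0.5347 0.1603 0.11  ] needle nan (contrast nan) mark -24.6 r 0.0204 n 212  diff nan degh.py:52: RuntimeWarning: invalid value encountered in divide
  bg=np.median(s,axis=0); k=(s/np.array([np.convolve(np.pad(c,30,mode='edge'),np.ones(61)/61,'valid') for c in s.T]).T).mean(axis=1)
```

>>> step_arm([
  [[-0.07,0.02,0],[0,0,0],1],
  [[-0.07,0.03,0],[0,0,0],1],
  [[0,0,0.2],[0,0,0],1],
  [[0,0,0.5],[0,0,0],1],
  [[0,0,0.6],[0,0,0],1],
  [[0,0,0.4],[0,0,0],1],
  [[0,0,0.25],[0,0,0],1],
  [[0,0,0.15],[0,0,0],1],
  [[0,0,0],[0,0,0],1],
  [[0,0,0],[0,0,0],1],
])

```text
time_s: 21.92
position: [0.5365, 0.1621, 0.0755]
tcp_rot: [-0.013, 1.0, 0.0, 0.0]
ft_force: [-0.2, -0.1, -0.0]
grip_width: 0.0853
gripper_force: 0.0
```

>>> step_arm([
  [[0,-0.05,0.1],[0,0,0],1],
  [[0,0,0.1],[0,0,0],1],
  [[0,0,0],[0,0,0],1],
  [[0,0,0],[0,0,0],0.8],
  [[0,0,0],[0,0,0],0.6],
  [[0,0,0],[0,0,0],0.6],
  [[0,0,0],[0,0,0],0.6],
  [[0,0,0],[0,0,0],0.6],
  [[0,0,0],[0,0,0],0.6],
], grip_force=22)

```text
time_s: 22.67
position: [0.5362, 0.1605, 0.0677]
tcp_rot: [-0.014, 1.0, 0.0, 0.0]
ft_force: [-0.7, 0.2, 5.3]
grip_width: 0.0592
gripper_force: 23.8
```

```bash
python3 -c "
from h import *
go([.536,.16,.067],deg=91.6);o=get_obs();print(o['grip_width'],o['gripper_force'],o['ft_force'].round(1),o['torque'].round(2),o['joint_pos'].round(2)); print(needle_top(capture('top')[...,::-1].copy()))"
```

```text
shift units [ 0.006 -0.013  0.017]
tcp [0.5362 0.1605 0.0677] tool-y heading 91.55 tilt [0.0005 0.0008]
turn units az -0.007
0.05919341526387037 23.849998712539673 [-0.7  0.2  5.3] [ 0.35  0.3  -0.01] [-0.4   0.46  0.04  1.95 -0.03  0.74  1.26]
(np.float64(176.2), 52, np.float64(180.0))
```

>>> step_arm([
  [[0,0,0],[0,0,0.4],0.6],
  [[0,0,0],[0,0,0.95],0.6],
  [[0,0,0],[0,0,0.95],0.6],
  [[0,0,0],[0,0,0.95],0.6],
  [[0,0,0],[0,0,0.95],0.6],
  [[0,0,0],[0,0,0.95],0.6],
  [[0,0,0],[0,0,0.95],0.6],
  [[0,0,0],[0,0,0.95],0.6],
  [[0,0,0],[0,0,0.95],0.6],
  [[0,0,0],[0,0,0.95],0.6],
  [[0,0,0],[0,0,0.95],0.6],
  [[0,0,0],[0,0,0.86],0.6],
])

```text
time_s: 23.72
position: [0.5358, 0.1599, 0.0677]
tcp_rot: [0.593, 0.805, -0.0, -0.0]
ft_force: [-3.9, 0.3, 6.7]
grip_width: 0.0589
gripper_force: 24.1
```

>>> step_arm([
  [[0,0,0],[0,0,0],0.6],
  [[0,0,0],[0,0,0],0.6],
])

```text
time_s: 23.88
position: [0.5358, 0.1599, 0.0677]
tcp_rot: [0.591, 0.807, -0.0, -0.0]
ft_force: [-2.5, -0.4, 6.4]
grip_width: 0.0592
gripper_force: 24.3
```

```bash
python3 -c "
from h import *
T=tool();a=capture('wrist')[...,::-1].copy();cv2.imwrite('pics/w9.png',a);go(deg=17.55)
dial(a,T)"
```

```text
tcp [0.5358 0.1599 0.0677] tool-y heading 17.58 tilt [-0.0005 -0.0002]
turn units az 0.004
hub [0.5361 0.1593 0.11  ] needle 52.6 (contrast 0.27) mark 51.0 r 0.0220 n 204  diff 1.6 deg
```

>>> step_arm([
  [[0,0,0],[0,0,0],0.8],
  [[0,0,0],[0,0,0],1],
  [[0,0,0],[0,0,0],1],
  [[0,0,0],[0,0,0],1],
  [[0,0,0],[0,0,0],1],
  [[0,0,-0.3],[0,0,0],1],
  [[0,0,-0.7],[0,0,0],1],
  [[0,0,-0.8],[0,0,0],1],
  [[0,0,-0.5],[0,0,0],1],
  [[0,0,0],[0,0,0],1],
  [[0,0,0],[0,0,0],1],
  [[0,0,0],[0,0,0],1],
])

```text
time_s: 24.93
position: [0.5355, 0.16, 0.159]
tcp_rot: [0.591, 0.807, -0.0, -0.0]
ft_force: [-0.0, -0.8, -0.7]
grip_width: 0.0851
gripper_force: 0.0
```

```bash
python3 - <<'E'
from h import *
T=tool();a=capture('wrist')[...,::-1].copy();cv2.imwrite('pics/w10.png',a); C=cam("wrist",T)
dial(a,T)
p=proj(C,[.5357,.16,.11])[0]
x,y=(p-75).clip(0).astype(int); o=cv2.resize(a[y:y+150,x:x+150],(400,400),interpolation=cv2.INTER_CUBIC); cv2.imwrite("pics/w10c.png",np.hstack([o,cv2.resize(a,(400,300))[:300]][:1] )if 0 else np.hstack([o,np.vstack([cv2.resize(a,(400,300)),np.zeros((100,400,3),np.uint8)])]))
E
```

```text
hub [0.5358 0.1599 0.11  ] needle 52.0 (contrast 0.50) mark 49.6 r 0.0216 n 67  diff 2.3 deg
```

View pics/w10c.png

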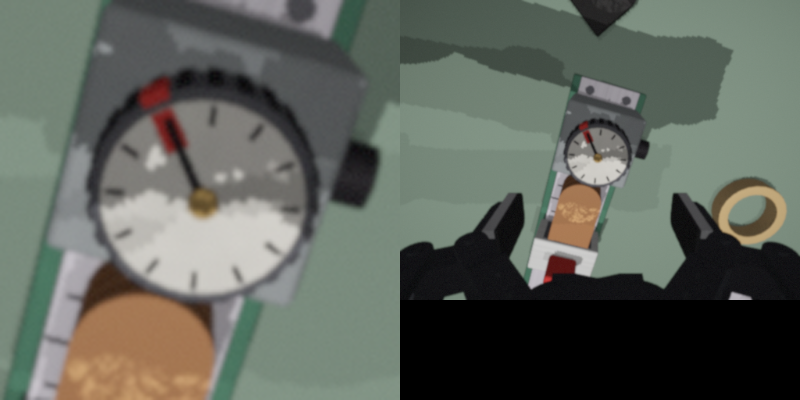

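The needle lies over the red mark, within about 1–2° (under 1 mm at the tip). The heel is still clamped, with the needle at about 51°, and the hand is well clear. Handing in.

```bash
python3 -c "
from bench import *
print(job_done())"
```

```text
the job is handed in; nothing more can be done
None
```

I handed the job in at about 25 s: the tan heel is clamped with the needle at about 51°, the bezel's red mark is within about 2° of the needle tip, and the arm touched none of the other items.

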